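# Set out the vivarium feeding ware on its matching pads

### The job

Set out the vivarium's feeding ware: put the white water bowl, mineral cup, square dish and ramp each upright on the dark rubber pad cut to its own shape and size, centred on it, with the dish and the ramp lined up with the pad's edges (any way round that fits the outline). Set the ceramic down gently rather than dropping it, and leave the small amber jar and the terracotta pot standing where they are.

Things in the scene. Friction and masses are not known exactly. Their poses are not given: they have to be found in the camera images.
- bowl: Water bowl: loose open round bowl of white ceramic, the larger of the two round ones: 60 mm outside diameter, 28 mm tall, straight upright walls 4 mm thick, about 120 g. It stands upright on the bamboo board, whose top is 20 mm above the work surface. Origin: centre of the underside, z up.
- cup: Mineral cup: loose open round cup of white ceramic, the smaller of the two round ones: 38 mm outside diameter, 28 mm tall, straight walls 3 mm thick, about 50 g, standing upright on the board. Origin: centre of the underside, z up.
- square: Food dish: loose open square dish of white ceramic, 48 x 48 mm outside, 28 mm tall, upright walls 4 mm thick along its x and y axes, about 100 g, standing upright on the board. Origin: centre of the underside, z up.
- ramp: Climbing ramp: loose solid white ceramic wedge with six treads, 96 mm long (along its x) and 40 mm wide (along its y, parallel upright sides), rising from 10 mm tall at its -x end through 20 mm at mid-length to 30 mm at its +x end, about 150 g, centre of mass about 9 mm from the middle towards the tall end. It lies on its flat base on the board. Origin: centre of the 96 x 40 mm underside, z up.
- pad_bowl: Pad for the water bowl: the larger round dark rubber mat, 3 mm thick, fixed flat on the board (top face 23 mm above the work surface), 76 mm diameter (8 mm more than the bowl all round). Origin: centre of the underside, z up.
- pad_cup: Pad for the mineral cup: the smaller round dark rubber mat, 3 mm thick, fixed flat on the board (top face 23 mm above the work surface), 54 mm diameter (8 mm more than the cup all round). Origin: centre of the underside, z up.
- pad_square: Pad for the food dish: square dark rubber mat, 3 mm thick, fixed flat on the board (top face 23 mm above the work surface), 64 x 64 mm, sides along its x and y (8 mm more than the dish all round). Origin: centre of the underside, z up.
- pad_ramp: Pad for the ramp: oblong dark rubber mat, 3 mm thick, fixed flat on the board (top face 23 mm above the work surface), 112 mm along its x and 56 mm along its y (8 mm more than the ramp all round). Origin: centre of the underside, z up.
- jar: Bystander: small amber glass jar with a lid, 30 mm diameter, 55 mm tall, loose, standing on the board among the ware; to be left alone. Origin: centre of the underside, z up.
- pot: Bystander: tiny terracotta pot, 30 mm diameter at the rim, 22 mm at the foot, 32 mm tall, loose, standing on the board among the ware; to be left alone. Origin: centre of the underside, z up.
Not all that is in view belongs to the job. What is shaped like the bowl but green or yellow is not meant.

How it is judged:
At the end, for the whole second after the job is handed in: Each piece stands upright (0.1 rad) and at rest on its own pad, centres within 10 mm; ramp within 0.26 rad of its pad's long axis either way round, dish within 0.26 rad at any quarter turn; jar and pot upright within 20 mm of their starts (horizontal distance between bowl and pad_bowl below 0.01 m and angle between each of bowl, cup, square, ramp's own z axis and vertical below 0.1 rad and z of bowl in the frame of pad_bowl between 0.001 and 0.007 m and linear speed of each of bowl, cup, square, ramp below 0.03 m/s and angular speed of each of bowl, cup, square, ramp below 0.3 rad/s and horizontal distance between cup and pad_cup below 0.01 m and z of cup in the frame of pad_cup between 0.001 and 0.007 m and horizontal distance between square and pad_square below 0.01 m and z of square in the frame of pad_square between 0.001 and 0.007 m and horizontal distance between ramp and pad_ramp below 0.01 m and z of ramp in the frame of pad_ramp between 0.001 and 0.007 m and angle between the x axis of ramp and the x axis of pad_ramp, either way round below 0.26 rad and (angle between the x axis of square and the x axis of pad_square, either way round below 0.26 rad or angle between the x axis of square and the y axis of pad_square, either way round below 0.26 rad) and distance of each of jar, pot from where it was at the start of the episode below 0.02 m and angle between each of jar, pot's own z axis and vertical below 0.2 rad); the robot touches nothing.
It fails at once if a ceramic piece is dropped or slammed down (faster than 0.6 m/s within 20 mm of the board) ((height (world z) of bowl below 0.04 m and linear speed of bowl above 0.6 m/s) or (height (world z) of cup below 0.04 m and linear speed of cup above 0.6 m/s) or (height (world z) of square below 0.04 m and linear speed of square above 0.6 m/s) or (height (world z) of ramp below 0.04 m and linear speed of ramp above 0.6 m/s)).
It fails at once if the jar is pushed more than 20 mm away or tipped (distance of jar from where it was at the start of the episode above 0.02 m or angle between jar's own z axis and vertical above 0.5 rad).
It fails at once if the pot is pushed more than 20 mm away or tipped (distance of pot from where it was at the start of the episode above 0.02 m or angle between pot's own z axis and vertical above 0.5 rad).
It also fails if it takes over 99 s, if anything falls off the work surface, if the arm or the gripper's body presses on something with over 40 N, if the wrist force passes 120 N, or if a joint passes its speed limit or range.

### The arm

A 6-joint arm with a two-finger parallel gripper is mounted at the origin on the work surface. World frame = base frame: x ahead of the robot, y to its left, z up, the work surface at z = 0. Lengths are in m, angles in rad, forces in N, time in s.
With the tool pointing down it reaches from about 0.3 to 0.95 m from the base axis. Payload 3.1 kg.
Tool frame: the origin (TCP) lies on the centre line of the jaws, within the pads' length; the fingertips stand 11 mm ahead of it and the grasp point (between the pads) lies 8 mm behind it (arm.tip_reach is the distance from the TCP to the fingertips, in m); z points along the fingers, y is the line along which they close (so a half turn about z gives the same grasp; the last joint's range is limited). The gripper opens to 85 mm and grips with 20 to 120 N. Pads are 22 mm wide; open, the fingers measure 114 mm over their backs; the gripper's body (76 mm by 85 mm) begins 54 mm behind the grasp point. The pads swing forward as they close: fully open they stand 13 mm farther back than shut.
Start: joints at [-0.07, 0.308, 1.634, -0, 1.2, -0.07], TCP at [0.625, -0, 0.242] pointing down, gripper open.
Joint ranges: [-3.06, 3.06], [-0.79, 1.96], [0.05, 2.63], [-1.19, 4.34], [0.05, 2.64], [-2.94, 2.94]. Speed limits (rad/s): [2.79, 2.79, 3.14, 3.14, 3.14, 3.14].

### API

Orientations are given as a 3x3 rotation matrix whose columns are the frame's x, y, z axes.
In Python, from plant import arm gives the robot as it stands. The module is installed in compiled form; this text tells all that it offers.
- The arm moves only by the shell command python3 -m jog 'ROWS' [FORCE]. ROWS is a JSON object of lists of equal length, an entry for each row: "translation": the shift along the tool's x, y, z in mm, a list of three; "delta_rot": the turn, a rotation vector about the tool's x, y, z in degrees, a list of three; "grip": the finger opening in mm, from 0 to 85.4. In form: {"translation": [[tx, ty, tz], ...], "delta_rot": [[wx, wy, wz], ...], "grip": [grip, ...]}. A call has 1 to 12 rows; each row shifts and turns the commanded pose from where the row before left it, along the tool's axes as they then stand; what a row does not reach is not made up. A row lasts 1/12 s, in which the tool goes at most 41.7 mm and 7.16 degrees, less where a joint would pass 70% of its speed; a pose out of reach is approached as far as the arm can. A call is refused whole if a number of a shift passes 41.7 or a number of a turn 7.16, either way. A call with a gripper value outside its range is refused whole. The fingers move at their own pace and stop on an object; FORCE is the grip in N (left out, the last holds). Time passes only in rows, so rows that do not move let the fingers close. It gives the time, the measured TCP pose, the force, the opening and the grip force at its end, in the units of the state.
- arm.read_state(): the state, without advancing time (a new reading comes with each control period).
- arm.read_camera(name): name is "scene" or "side" or "wrist"; returns (picture, depth): 480x640x3 uint8, red, green, blue; 480x640 float32, m along the optical axis (not along the pixel's ray), 0 where there is no reading.
- arm.get_calibration(name): a dict with "fx", "fy", "cx", "cy" (pixels), "R" (3x3) and "t" (3): a world point X has camera coordinates R X + t. Camera axes: x right, y down, z forward; pixel columns grow to the right and rows downward; lengths in m; the calibration is good to about 2 mm. A picture is of the moment at which its call begins: read the wrist's pose just before it. get_calibration takes no time and is no camera call; for the wrist camera it gives the pose at the moment of the call.
- arm.hand_in(): hands the job in; it is judged then, once.
The state is a dict: "time": time; "joints": joint angles; "joint_vel": joint speeds; "joint_torque": joint torques, N m; "tcp_pos": TCP position; "eef_rot": TCP orientation; "ft_force": force on the tool from outside, world axes, zero at the start; "wrist_torque": the same for the moment, N m; "opening": finger opening in m; "finger_force": force on a finger pad.
Only numpy, scipy, OpenCV 4.12 (cv2) and the standard library are available. Lean on these libraries where they do the work, as an engineer would, in place of code of your own. Each camera call takes 0.05 s, during which the arm holds its last target. There are 200 camera calls.

## Working session

There is one attempt and no reset: what is moved stays moved. The work goes in short steps, Python scripts to look and compute and a shell command to move; the robot and the scene stay as the last step left them, time stands still between calls to the robot, and variables do not carry over. Pictures are saved under pics/ and viewed, at most 14 in all, crops included, and the job is handed in when it is done.

```bash
mkdir -p pics; cat > h.py <<'E'
import numpy as np, cv2, json
from plant import arm
def grab(n):
    c=arm.get_calibration(n); p,d=arm.read_camera(n)
    return c,p,d
def world(c,d):
    v,u=np.mgrid[0:480,0:640]
    P=np.stack([(u-c['cx'])/c['fx']*d,(v-c['cy'])/c['fy']*d,d],-1)
    return (P-np.array(c['t']))@np.array(c['R'])
E
python3 - <<'E'
from h import *
for n in ['scene','side','wrist']:
    c,p,d=grab(n); np.savez(''+n+'0.npz',p=p,d=d,**c)
    cv2.imwrite('pics/%s0.png'%n,p[:,:,::-1]); print(n,np.round(-np.array(c['R']).T@c['t'],3),np.round(c['R'],2).tolist(),c['fx'])
print(arm.read_state())
E
```

```text
scene [ 1.223 -0.09   0.887] [[-0.06, 1.0, 0.0], [0.76, 0.05, -0.65], [-0.65, -0.04, -0.76]] 525.283700895759
side [0.403 0.922 0.79 ] [[-0.99, -0.12, 0.02], [-0.08, 0.55, -0.83], [0.09, -0.82, -0.56]] 564.7239279532349
wrist [0.625 0.072 0.373] [[1.0, -0.0, -0.0], [0.0, -0.96, 0.28], [-0.0, -0.28, -0.96]] 363.73610098296507
{'time': 0.15, 'joints': array([-6.96788687e-02,  3.08831752e-01,  1.63489609e+00,  1.49102709e-05,
        1.19971406e+00, -6.97179437e-02]), 'joint_vel': array([-0.00072643, -0.00132742, -0.00413087, -0.00048674,  0.00044851,
        0.00084984]), 'joint_torque': array([-7.71605373e-04, -4.15801048e+01, -2.77146006e+01, -1.83032253e-04,
        6.02632252e-03, -2.39092765e-05]), 'tcp_pos': array([6.24367175e-01, 3.43365730e-05, 2.41293298e-01]), 'eef_rot': array([[-3.35238115e-05,  9.99998300e-01, -1.84379278e-03],
       [ 9.99999989e-01,  3.37868135e-05,  1.42610929e-04],
       [ 1.42672982e-04, -1.84378798e-03, -9.99998290e-01]]), 'ft_force': array([ 0.27589996,  0.37910306, -0.05419565]), 'wrist_torque': array([ 0.03056705, -0.00117242,  0.00692158]), 'finger_force': 0.0, 'opening': 0.08569040702162536}
```

View pics/scene0.png

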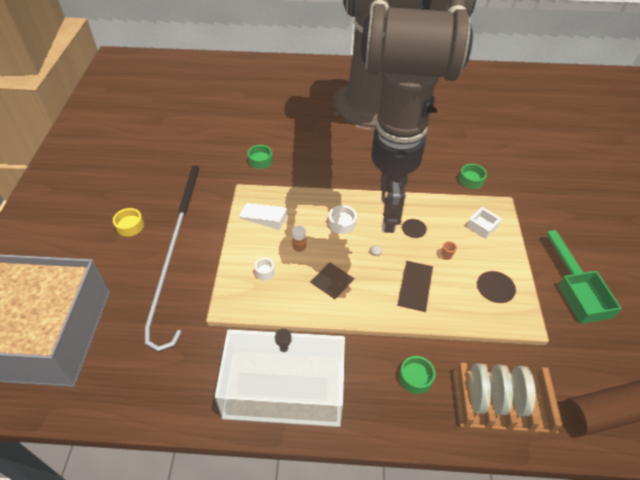

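View pics/wrist0.png

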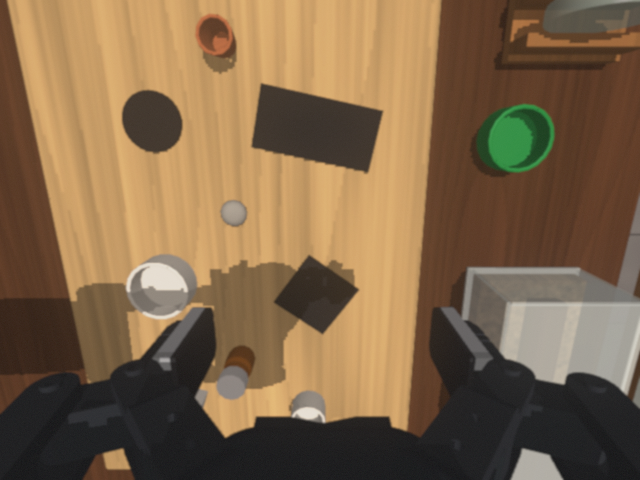

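Scene view candidates:
- Round white: bowl (343,219) and cup (264,269). The green rings at (260,156), (473,176), (417,375) and the yellow one at (128,222) are decoys, and the white plates sit in the rack at (505,385).
- Square dish (485,222). The white tray at (282,375) is not it.
- Ramp (263,215).
- Pads: cup (414,228), square (332,281), ramp (416,286), bowl (496,287).
- Keep clear of: jar (299,238), pot (449,250), pebble (376,250).

```bash
cat > seg.py <<'E'
from h import *
def seg(c,p,d,verbose=True):
    W=world(c,d); hsv=cv2.cvtColor(p,cv2.COLOR_RGB2HSV); X,Y,Z=W[...,0],W[...,1],W[...,2]
    ok=(d>0)&(X>.32)&(X<.75)&(Y>-.48)&(Y<.40)
    out=[]
    for name,m in (('dark',ok&(hsv[...,2]<75)&(Z>.012)&(Z<.032)),('white',ok&(hsv[...,1]<60)&(hsv[...,2]>90)&(Z>.026)&(Z<.1)),('tall',ok&(Z>.03)&(Z<.1)&(hsv[...,1]>=60))):
        n,l,s,_=cv2.connectedComponentsWithStats(m.astype(np.uint8))
        for i in range(1,n):
            if s[i,4]<40: continue
            k=l==i; xy=W[k][:,:2]; z=W[k][:,2]
            (cx,cy),(w,h),a=cv2.minAreaRect((xy*1000).astype(np.float32))
            print(name,'px',s[i,:2]+s[i,2:4]//2,s[i,4],'ctr',round(cx,1),round(cy,1),'size',round(w,1),round(h,1),'ang',round(a,1),'z',np.round(np.percentile(z,[5,50,95])*1000,1))
E
python3 - <<'E'
from seg import *
for n in ['scene','side','wrist']:
    f=np.load(n+'0.npz'); print(n); seg(f,f['p'],f['d'])
E
```

```text
scene
dark px [188 191] 206 ctr 383.9 -427.9 size 12.4 126.7 ang 89.8 z [12.7 15.9 19.4]
white px [262 216] 749 ctr 460.7 -243.9 size 97.4 46.2 ang 72.3 z [27.6 38.3 49.7]
white px [342 219] 436 ctr 466.8 -69.2 size 61.4 56.7 ang 2.1 z [27.  38.7 48.2]
white px [484 222] 457 ctr 456.7 234.5 size 48.7 55.3 ang 49.8 z [27.4 39.9 48.1]
white px [298 233] 161 ctr 537.8 -158.4 size 27.4 24.5 ang 4.0 z [61.2 72.9 76. ]
white px [376 250] 76 ctr 543.5 3.7 size 21.1 21.3 ang 89.3 z [26.6 30.3 33.1]
white px [264 269] 287 ctr 610.2 -221.7 size 37.5 37.9 ang 57.0 z [27. 39. 48.]
tall px [556 239] 79 ctr 487.6 383.2 size 46.3 20.6 ang 18.2 z [30.1 31.2 32.7]
tall px [299 243] 125 ctr 543.0 -158.3 size 28.3 19.5 ang 85.9 z [32.  45.  54.5]
tall px [449 249] 187 ctr 540.5 149.9 size 28.7 29.5 ang 32.2 z [32.6 43.6 51.9]
tall px [567 257] 79 ctr 536.7 391.9 size 47.8 14.5 ang 1.4 z [30.1 31.4 33.3]
tall px [576 292] 141 ctr 619.4 386.6 size 26.1 109.8 ang 89.8 z [30.3 32.9 35.2]
side
dark px [378 198] 79 ctr 371.9 -422.7 size 103.2 18.7 ang 0.7 z [12.3 14.1 17.5]
dark px [266 263] 389 ctr 617.7 -8
[... 1304 characters left out ...]
83.4 size 63.4 62.2 ang 54.3 z [21.5 22.7 23.8]
white px [233 213] 466 ctr 539.2 4.9 size 22.7 22.5 ang 43.8 z [28.1 30.9 32.5]
white px [161 287] 2258 ctr 465.1 -67.7 size 60.0 58.6 ang 42.5 z [26.3 40.1 48.1]
white px [157 282] 40 ctr 453.6 -67.6 size 9.5 14.0 ang 35.9 z [26.1 26.4 27.2]
white px [232 383] 779 ctr 536.6 -155.5 size 26.9 26.8 ang 2.9 z [62.8 74.2 75.5]
white px [200 399] 86 ctr 490.6 -204.1 size 7.6 13.8 ang 30.3 z [27.4 33.2 39.6]
white px [308 408] 632 ctr 608.3 -218.1 size 34.9 35.7 ang 77.6 z [26.4 37.3 47.9]
tall px [215  36] 1028 ctr 539.1 151.4 size 29.0 28.7 ang 26.7 z [32.2 48.5 52.7]
tall px [239 363] 507 ctr 538.4 -150.9 size 18.7 29.4 ang 67.8 z [31.5 45.2 55. ]
```

View pics/side0.png

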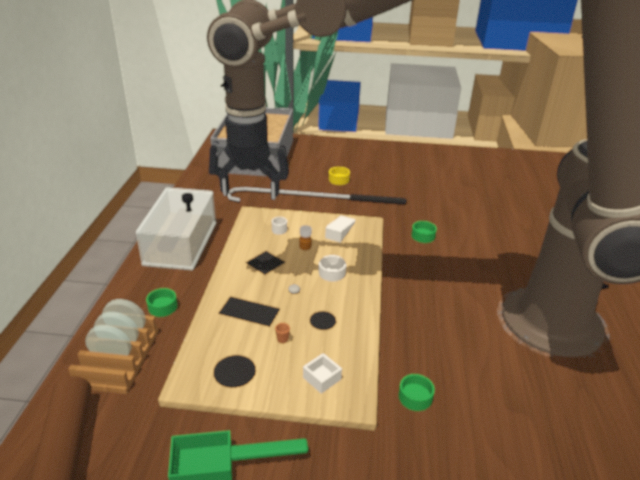

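The three views agree within 4 mm. Pads measure about 23 mm high, the ware tops about 48–50 mm and the jar 75 mm, all as the text says. Next is one close crop of the board, plus the ramp's tall end and the outlines' angles.

```bash
python3 - <<'E'
from seg import *
f=np.load('scene0.npz'); im=f['p'][180:340,210:545,::-1]
cv2.imwrite('pics/crop0.png',cv2.resize(im,None,fx=2.3,fy=2.3,interpolation=cv2.INTER_CUBIC))
for n in ['scene','side']:
    f=np.load(n+'0.npz'); W=world(f,f['d']); X,Y,Z=np.moveaxis(W,-1,0)
    u=np.array([np.cos(np.radians(72.5)),np.sin(np.radians(72.5))])
    s=(X-.461)*u[0]+(Y+.242)*u[1]; t=-(X-.461)*u[1]+(Y+.242)*u[0]
    for a in np.arange(-.045,.05,.015):
        k=(abs(s-a)<.007)&(abs(t)<.015)&(f['d']>0); print(n,round(a,3),k.sum(),np.round(np.median(Z[k])*1000,1))
E
```

```text
scene -0.045 54 28.9
scene -0.03 62 32.4
scene -0.015 59 37.2
scene 0.0 58 40.3
scene 0.015 56 44.4
scene 0.03 59 47.9
scene 0.045 123 35.6
side -0.045 26 29.0
side -0.03 25 32.3
side -0.015 19 37.1
side 0.0 27 40.4
side 0.015 24 44.3
side 0.03 26 48.5
side 0.045 155 36.9
```

View pics/crop0.png

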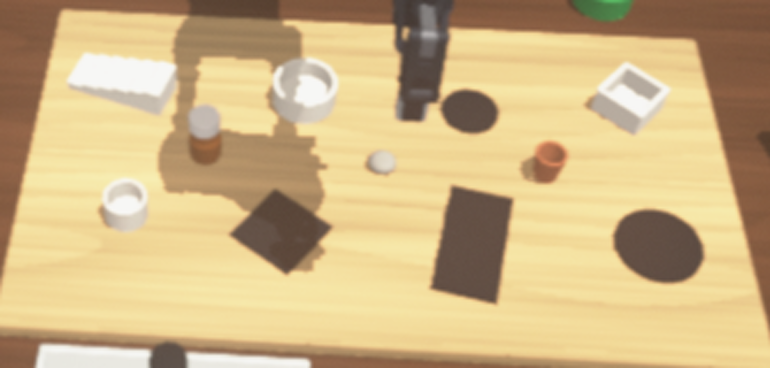

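The crop shows the bowl (305,90), cup (125,205), dish (630,97), ramp (122,82) with its tall end towards +y, and the pads at (470,110), (282,232), (473,243) and (658,245). Starting with the bowl.

```bash
python3 -m jog '{"translation":[[-14,-32,20],[-14,-32,20],[-14,-32,20],[-14,-32,20],[-12,-32,20],[0,0,0],[0,0,0]],"delta_rot":[[0,0,0],[0,0,0],[0,0,0],[0,0,0],[0,0,0],[0,0,0],[0,0,0]],"grip":[85,85,85,85,85,85,85]}' 60
python3 - <<'E'
from seg import *
c,p,d=grab('wrist'); seg(c,p,d)
E
```

```text
time: 0.73
tcp_pos: [0.4604, -0.0677, 0.1396]
eef_rot: [[0.002, 1.0, -0.007], [1.0, -0.002, 0.002], [0.002, -0.007, -1.0]]
ft_force: [1.2, 0.2, 1.5]
opening: 0.085
finger_force: 0.0
dark px [336  22] 2876 ctr 468.6 72.7 size 23.8 51.2 ang 89.1 z [21.6 22.8 24. ]
dark px [562  36] 8241 ctr 611.5 72.5 size 36.0 102.4 ang 78.2 z [21.5 22.8 24. ]
dark px [541 264] 7326 ctr 617.3 -84.1 size 62.9 64.8 ang 53.8 z [21.6 22.7 23.8]
dark px [410 352] 81 ctr 525.2 -148.3 size 16.1 2.9 ang 53.3 z [25.7 28.9 31.8]
white px [444 140] 1162 ctr 538.3 4.3 size 23.5 23.7 ang 33.6 z [27.9 30.8 32.5]
white px [329 252] 3279 ctr 464.4 -68.0 size 59.0 58.8 ang 0.7 z [26.3 45.3 48.4]
white px [331 230] 92 ctr 465.9 -54.7 size 16.3 9.3 ang 13.6 z [26.  26.3 27.2]
white px [344 240] 49 ctr 476.0 -63.7 size 13.4 6.0 ang 43.3 z [26.  26.3 27.1]
white px [323 260] 43 ctr 460.1 -78.5 size 6.1 9.4 ang 32.9 z [26.  26.4 27.1]
white px [330 267] 62 ctr 465.4 -82.5 size 9.9 12.3 ang 11.0 z [26.1 26.4 27.3]
white px [432 394] 1136 ctr 530.5 -154.9 size 26.5 18.3 ang 60.1 z [62.4 74.2 75.4]
white px [337 409] 888 ctr 469.5 -197.6 size 44.3 19.2 ang 9.3 z [27.  35.8 49. ]
white px [528 458] 276 ctr 618.4 -232.9 size 21.8 6.3 ang 39.1 z [38.7 45.5 48.3]
tall px [419 373] 807 ctr 527.6 -151.4 size 27.1 11.3 ang 60.6 z [31.9 45.1 56.1]
```

```bash
python3 -m jog '{"translation":[[0,0,25],[0,0,25],[0,0,25],[0,0,20],[0,0,10],[0,0,0],[0,0,0],[0,0,0],[0,0,0],[0,0,0],[0,0,0]],"delta_rot":[[0,0,0],[0,0,0],[0,0,0],[0,0,0],[0,0,0],[0,0,0],[0,0,0],[0,0,0],[0,0,0],[0,0,0],[0,0,0]],"grip":[85,85,85,85,85,85,85,50,50,50,50]}' 60
```

```text
time: 1.7
tcp_pos: [0.4665, -0.0683, 0.0395]
eef_rot: [[-0.0, 1.0, 0.003], [1.0, 0.0, -0.001], [-0.001, 0.003, -1.0]]
ft_force: [-2.0, 1.2, 7.2]
opening: 0.0581
finger_force: 63.1
```

```bash
python3 -m jog '{"translation":[[0,0,-20],[0,0,-35],[0,0,-35],[35,16,0],[35,16,0],[35,16,0],[35,16,0],[35,16,0],[35,16,0],[35,16,0],[35,16,0],[33,17,0]],"delta_rot":[[0,0,0],[0,0,0],[0,0,0],[0,0,0],[0,0,0],[0,0,0],[0,0,0],[0,0,0],[0,0,0],[0,0,0],[0,0,0],[0,0,0]],"grip":[50,50,50,50,50,50,50,50,50,50,50,50]}' 60
python3 - <<'E'
from seg import *
c,p,d=grab('wrist'); seg(c,p,d); s=arm.read_state(); print(s['tcp_pos'],s['opening'],s['ft_force'])
c,p,d=grab('wrist'); cv2.imwrite('pics/w1.png',p[:,:,::-1])
E
```

```text
time: 2.7
tcp_pos: [0.6105, 0.2472, 0.1282]
eef_rot: [[-0.001, 1.0, 0.001], [1.0, 0.001, 0.001], [0.001, 0.001, -1.0]]
ft_force: [0.6, -0.6, 0.1]
opening: 0.0575
finger_force: 65.2
dark px [152  24] 941 ctr 515.0 382.2 size 99.6 2.2 ang 14.2 z [23.8 27.4 29.8]
dark px [352  22] 1416 ctr 629.5 386.2 size 89.9 1.6 ang 14.3 z [12.9 22.  30.9]
dark px [322 234] 3682 ctr 610.9 258.2 size 72.9 41.6 ang 0.7 z [21.7 22.7 23.8]
dark px [306 413] 664 ctr 598.9 111.3 size 10.3 60.0 ang 79.8 z [20.1 22.4 23.4]
dark px [158 446] 915 ctr 481.1 78.2 size 49.3 20.4 ang 55.4 z [21.7 22.6 23.5]
white px [ 79 271] 5577 ctr 454.6 237.3 size 49.9 49.0 ang 49.0 z [27.9 42.2 48.3]
tall px [135  22] 3750 ctr 507.9 388.9 size 91.9 20.6 ang 11.1 z [30.3 31.6 32.9]
tall px [336  18] 1178 ctr 618.8 383.9 size 73.7 16.8 ang 0.8 z [31.  34.5 35.9]
tall px [ 60 304] 145 ctr 439.6 218.6 size 7.1 47.8 ang 56.1 z [33.7 47.6 48.5]
[0.6144971  0.25390104 0.1290502 ] 0.05759888102573212 [6.02925227 4.89397664 0.26105928]
```

View pics/w1.png

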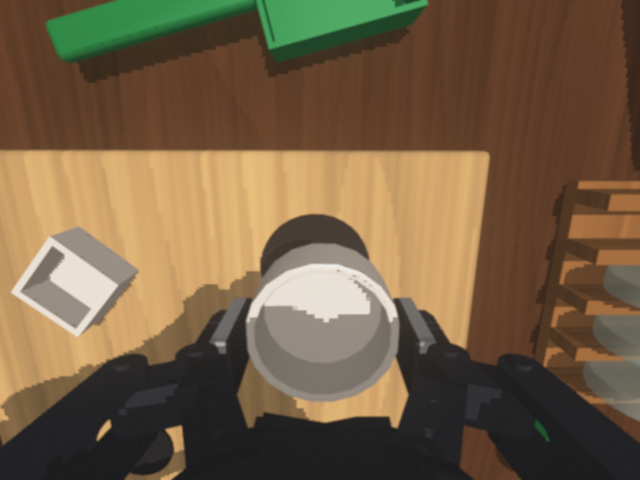

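The picture shows the bowl upright in the jaws at (322,330), with the pad behind it at (315,260). I'll settle, then check the bowl against the pad.

```bash
cat > hand.py <<'E'
from seg import *
def inhand(zmin):
    c=arm.get_calibration('wrist'); s=arm.read_state(); p,d=arm.read_camera('wrist'); W=world(c,d); hsv=cv2.cvtColor(p,cv2.COLOR_RGB2HSV)
    m=(d>0)&(hsv[...,1]<40)&(hsv[...,2]>120)&(W[...,2]>zmin)
    n,l,st,_=cv2.connectedComponentsWithStats(m.astype(np.uint8)); i=1+np.argmax(st[1:,4]); k=l==i
    q=W[k]; zt=np.percentile(q[:,2],97)
    for lab,r in (('all',q),('top',q[q[:,2]>zt-.006])): print('hand',lab,cv2.minAreaRect((r[:,:2]*1000).astype(np.float32)),'ztop',round(zt*1000,1))
    print('tcp',s['tcp_pos'].round(4),s['ft_force'].round(1),round(s['opening'],4)); seg(c,p,d)
E
python3 -m jog '{"translation":[[0,0,20],[0,0,0],[0,0,0]],"delta_rot":[[0,0,0],[0,0,0],[0,0,0]],"grip":[50,50,50]}'
python3 -c "
from hand import *
inhand(.1)"
```

```text
time: 3.05
tcp_pos: [0.6082, 0.2441, 0.1061]
eef_rot: [[0.0, 1.0, -0.004], [1.0, -0.0, -0.001], [-0.001, -0.004, -1.0]]
ft_force: [0.2, 0.4, -0.4]
opening: 0.0577
finger_force: 65.1
hand all ((608.7620849609375, 244.14251708984375), (59.37095260620117, 57.83716583251953), 88.83038330078125) ztop 115.1
hand top ((608.7598876953125, 244.07980346679688), (59.29879379272461, 57.72157669067383), 89.347900390625) ztop 115.1
tcp [0.6082 0.2441 0.1061] [ 0.2  0.4 -0.4] 0.0577
dark px [101  16] 645 ctr 495.1 377.1 size 61.7 2.2 ang 13.7 z [23.7 26.9 29.2]
dark px [324  14] 975 ctr 610.3 381.4 size 50.4 1.2 ang 14.2 z [12.8 21.1 30.9]
dark px [326 241] 4070 ctr 612.0 257.3 size 43.1 73.7 ang 86.0 z [21.7 22.7 23.8]
dark px [148 458] 1160 ctr 482.5 81.7 size 49.1 23.2 ang 53.3 z [21.6 22.6 23.6]
white px [ 64 279] 7182 ctr 454.5 237.3 size 50.8 48.9 ang 49.1 z [27.7 41.8 48.3]
white px [321 265] 890 ctr 609.1 265.5 size 16.3 53.1 ang 89.3 z [88.2 94.  99.5]
white px [323 323] 9585 ctr 608.8 240.3 size 47.6 48.5 ang 47.8 z [91.3 92.4 97.6]
tall px [77 14] 1422 ctr 487.1 376.5 size 48.3 11.7 ang 0.0 z [30.2 31.4 32.8]
tall px [302   8] 474 ctr 598.8 381.3 size 27.8 7.1 ang 12.8 z [30.6 34.3 35.8]
```

```bash
python3 -m jog '{"translation":[[-1,3,20],[0,0,20],[0,0,12],[0,0,6],[0,0,4],[0,0,0],[0,0,0],[0,0,0]],"delta_rot":[[0,0,0],[0,0,0],[0,0,0],[0,0,0],[0,0,0],[0,0,0],[0,0,0],[0,0,0]],"grip":[50,50,50,50,50,50,50,50]}'
```

```text
time: 3.77
tcp_pos: [0.614, 0.2443, 0.0465]
eef_rot: [[0.0, 1.0, 0.002], [1.0, -0.0, 0.001], [0.001, 0.002, -1.0]]
ft_force: [0.5, 0.6, -0.8]
opening: 0.0575
finger_force: 65.2
```

```bash
python3 -m jog '{"translation":[[0,-2,3],[0,0,1],[0,0,0],[0,0,0]],"delta_rot":[[0,0,0],[0,0,0],[0,0,0],[0,0,0]],"grip":[50,50,50,50]}'
```

```text
time: 4.1
tcp_pos: [0.6116, 0.2444, 0.0426]
eef_rot: [[-0.0, 1.0, 0.001], [1.0, 0.0, 0.001], [0.001, 0.001, -1.0]]
ft_force: [-1.5, -0.4, 5.4]
opening: 0.0573
finger_force: 65.8
```

```bash
python3 -m jog '{"translation":[[0,0,0],[0,0,0],[0,0,0],[0,0,0],[0,0,-10],[0,0,-30],[0,0,-30],[0,0,-30],[0,-30,-30],[0,-30,0],[0,-30,0],[-5,-30,0]],"delta_rot":[[0,0,0],[0,0,0],[0,0,0],[0,0,0],[0,0,0],[0,0,0],[0,0,0],[0,0,5],[0,0,7],[0,0,7],[0,0,7],[0,0,7]],"grip":[76,76,76,76,76,80,85,85,85,85,85,85]}'
python3 -m jog '{"translation":[[0,-32,0],[0,0,0],[0,0,0]],"delta_rot":[[0,0,7],[0,0,0],[0,0,0]],"grip":[85,85,85]}'
python3 -c "
from hand import *
c,p,d=grab('wrist');seg(c,p,d);cv2.imwrite('pics/w2.png',p[:,:,::-1]);print(arm.read_state()['joints'])"
```

```text
time: 5.1
tcp_pos: [0.4945, 0.2716, 0.1726]
eef_rot: [[0.551, 0.835, 0.003], [0.835, -0.551, 0.001], [0.003, 0.001, -1.0]]
ft_force: [0.1, 0.4, -0.8]
opening: 0.0853
finger_force: 0.0
time: 5.35
tcp_pos: [0.4669, 0.2893, 0.1714]
eef_rot: [[0.64, 0.768, 0.001], [0.768, -0.64, 0.0], [0.001, 0.0, -1.0]]
ft_force: [0.2, -1.2, -0.2]
opening: 0.0849
finger_force: 0.0
dark px [361  22] 305 ctr 583.0 387.0 size 5.6 25.7 ang 24.9 z [13.  21.6 29.5]
dark px [286 104] 103 ctr 508.3 380.1 size 76.4 0.5 ang 14.5 z [23.7 26.4 28.7]
dark px [493 195] 304 ctr 584.6 228.3 size 10.3 44.2 ang 20.9 z [21.4 22.6 23.9]
dark px [592 311] 5185 ctr 604.0 85.6 size 56.6 81.9 ang 78.2 z [21.5 22.6 23.7]
dark px [442 396] 238 ctr 453.3 102.9 size 26.1 13.3 ang 73.0 z [21.4 22.6 23.6]
white px [523 160] 7231 ctr 612.2 244.1 size 59.1 60.1 ang 35.9 z [27.7 32.4 51. ]
white px [354 299] 2459 ctr 454.4 236.9 size 49.0 47.9 ang 49.1 z [28.4 45.4 48.4]
tall px [372  15] 446 ctr 592.5 390.0 size 21.4 25.6 ang 14.7 z [30.9 34.5 35.9]
tall px [286  81] 3591 ctr 518.3 393.7 size 114.3 21.0 ang 14.4 z [30.3 31.6 32.9]
tall px [505 315] 1374 ctr 539.0 151.8 size 28.8 29.4 ang 33.9 z [32.  45.6 52.1]
[ 4.74231538e-01  2.44495608e-01  1.87096093e+00 -5.49653862e-04
  1.02439772e+00  1.16988900e+00]
```

View pics/w2.png

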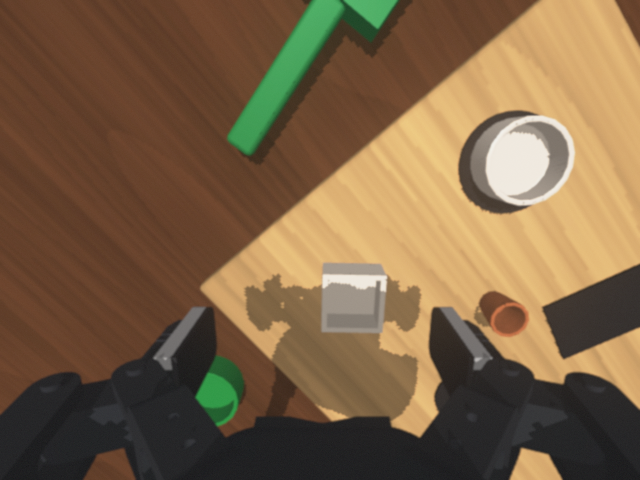

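The bowl stands centred on its pad at (612,244), rim at 51 mm. The picture shows it at (522,160), with the dish at (354,299) square to the jaws. Next, the dish.

```bash
python3 -m jog '{"translation":[[-24,12,20],[-24,12,30],[0,0,30],[0,0,26],[0,0,16],[0,0,8],[0,0,0],[0,0,0],[0,0,0],[0,0,0],[0,0,0],[0,0,0]],"delta_rot":[[0,0,1],[0,0,0],[0,0,0],[0,0,0],[0,0,0],[0,0,0],[0,0,0],[0,0,0],[0,0,0],[0,0,0],[0,0,0],[0,0,0]],"grip":[80,80,80,80,80,80,80,80,40,40,40,40]}'
```

```text
time: 6.4
tcp_pos: [0.4567, 0.2374, 0.0425]
eef_rot: [[0.656, 0.755, 0.004], [0.755, -0.656, 0.002], [0.004, 0.002, -1.0]]
ft_force: [0.4, -0.8, 4.8]
opening: 0.0469
finger_force: 63.9
```

```bash
python3 -m jog '{"translation":[[0,0,-20],[0,0,-35],[0,0,-35],[-18,35,0],[-18,35,0],[-18,35,0],[-19,36,0],[-18,35,0],[-18,35,0],[-19,36,0],[-18,36,0],[-19,36,0]],"delta_rot":[[0,0,-5],[0,0,0],[0,0,0],[0,0,0],[0,0,0],[0,0,0],[0,0,0],[0,0,0],[0,0,0],[0,0,0],[0,0,0],[0,0,0]],"grip":[40,40,40,40,40,40,40,40,40,40,40,40]}'
python3 -m jog '{"translation":[[0,0,20],[0,0,0],[0,0,0]],"delta_rot":[[0,0,0],[0,0,0],[0,0,0]],"grip":[40,40,40]}'
python3 -c "
from hand import *
inhand(.08)"
```

```text
time: 7.4
tcp_pos: [0.6165, -0.0861, 0.1309]
eef_rot: [[0.588, 0.809, 0.0], [0.809, -0.588, 0.0], [0.0, -0.0, -1.0]]
ft_force: [0.1, 1.1, -0.3]
opening: 0.0462
finger_force: 63.1
time: 7.65
tcp_pos: [0.6144, -0.0846, 0.1093]
eef_rot: [[0.589, 0.808, -0.004], [0.808, -0.589, 0.001], [-0.002, -0.004, -1.0]]
ft_force: [-0.7, 0.7, -1.6]
opening: 0.0466
finger_force: 63.1
hand all ((613.9577026367188, -86.03497314453125), (48.78679656982422, 52.149166107177734), 53.692447662353516) ztop 115.1
hand top ((613.6138305664062, -85.79531860351562), (48.77509307861328, 49.931732177734375), 53.64662551879883) ztop 115.1
tcp [ 0.6144 -0.0846  0.1093] [-0.7  0.7 -1.6] 0.0466
dark px [143  54] 14791 ctr 618.2 80.8 size 56.0 112.3 ang 77.2 z [21.6 22.8 24. ]
dark px [326 231] 5043 ctr 626.8 -71.4 size 31.8 62.5 ang 53.9 z [21.7 22.7 23.8]
dark px [307 396] 43 ctr 550.4 -156.0 size 1.8 10.4 ang 3.1 z [27.  30.2 31.9]
white px [133 217] 1280 ctr 539.9 4.4 size 22.9 23.1 ang 47.2 z [27.5 30.9 32.4]
white px [322 262] 1100 ctr 627.6 -66.8 size 1.3 47.4 ang 54.2 z [87.2 93.7 99.4]
white px [323 326] 6544 ctr 611.3 -89.6 size 34.6 40.4 ang 53.8 z [89.6 90.7 97.9]
white px [459 439] 343 ctr 619.3 -231.6 size 23.4 6.8 ang 44.8 z [35.1 45.1 48.2]
tall px [291 405] 1085 ctr 542.0 -150.1 size 13.1 29.3 ang 48.6 z [31.9 42.9 50.9]
```

```bash
python3 -m jog '{"translation":[[3,1,20],[0,0,20],[0,0,12],[0,0,6],[0,0,3],[0,0,0],[0,0,0],[0,0,0]],"delta_rot":[[0,0,0],[0,0,0],[0,0,0],[0,0,0],[0,0,0],[0,0,0],[0,0,0],[0,0,0]],"grip":[40,40,40,40,40,40,40,40]}'
```

```text
time: 8.37
tcp_pos: [0.6197, -0.0827, 0.0509]
eef_rot: [[0.588, 0.809, 0.002], [0.809, -0.588, -0.0], [0.001, 0.002, -1.0]]
ft_force: [-0.1, 0.8, -1.5]
opening: 0.0466
finger_force: 63.1
```

```bash
python3 -m jog '{"translation":[[-1,-1,3],[0,0,2],[0,0,1],[0,0,0],[0,0,0]],"delta_rot":[[0,0,0],[0,0,0],[0,0,0],[0,0,0],[0,0,0]],"grip":[40,40,40,40,40]}'
```

```text
time: 8.78
tcp_pos: [0.6178, -0.0831, 0.0456]
eef_rot: [[0.588, 0.809, 0.001], [0.809, -0.588, -0.0], [0.0, 0.001, -1.0]]
ft_force: [-3.3, -0.5, 5.6]
opening: 0.0461
finger_force: 64.0
```

```bash
python3 -m jog '{"translation":[[0,0,0],[0,0,0],[0,0,0],[0,0,0],[0,0,-10],[0,0,-30],[0,0,-30],[0,0,-30],[0,0,0],[0,0,0],[-35,-3,0],[-35,-3,0]],"delta_rot":[[0,0,0],[0,0,0],[0,0,0],[0,0,0],[0,0,0],[0,0,-6],[0,0,-6],[0,0,-6],[0,0,-6],[0,0,-6],[0,0,-6],[0,0,0]],"grip":[62,62,62,62,62,62,62,62,62,62,62,62]}'
python3 -m jog '{"translation":[[-35,-3,0],[-33,-1,0],[0,0,0],[0,0,0]],"delta_rot":[[0,0,0],[0,0,0],[0,0,0],[0,0,0]],"grip":[62,62,62,62]}'
python3 -c "
from hand import *
c,p,d=grab('wrist');seg(c,p,d)
c,p,d=grab('scene');seg(c,p,d)"
```

```text
time: 9.78
tcp_pos: [0.6076, -0.1512, 0.1448]
eef_rot: [[-0.008, 1.0, 0.0], [1.0, 0.008, 0.0], [0.0, 0.0, -1.0]]
ft_force: [-0.1, -0.3, -1.0]
opening: 0.062
finger_force: 0.0
time: 10.12
tcp_pos: [0.6036, -0.2223, 0.1444]
eef_rot: [[0.003, 1.0, 0.001], [1.0, -0.003, -0.0], [-0.0, 0.001, -1.0]]
ft_force: [-0.4, 1.1, 0.0]
opening: 0.0623
finger_force: 0.0
dark px [344  56] 2320 ctr 617.4 -84.4 size 63.7 62.9 ang 53.7 z [21.6 22.8 24. ]
dark px [140 461] 280 ctr 437.6 -428.3 size 15.7 22.5 ang 89.0 z [12.6 15.9 18. ]
white px [346  43] 5854 ctr 617.1 -84.7 size 48.2 48.3 ang 54.0 z [26.2 27.9 51.4]
white px [199 153] 2442 ctr 536.5 -157.2 size 27.8 27.8 ang 1.3 z [67.5 74.6 75.8]
white px [123 270] 8364 ctr 459.9 -242.8 size 97.2 41.2 ang 71.9 z [29.1 41.1 50.2]
white px [329 247] 1799 ctr 608.6 -220.1 size 36.9 37.4 ang 3.6 z [26.2 41.9 48.3]
tall px [224 151] 600 ctr 544.2 -156.4 size 13.9 28.7 ang 5.9 z [32.  45.5 51.4]
dark px [188 191] 215 ctr 384.4 -428.4 size 13.0 125.2 ang 89.7 z [12.7 16.3 19.3]
white px [276 217] 320 ctr 470.1 -217.4 size 41.2 42.9 ang 74.8 z [28.1 45.5 50.7]
white px [242 213] 42 ctr 457.0 -289.3 size 28.1 13.5 ang 9.5 z [26.4 28.4 31. ]
white px [299 232] 167 ctr 536.9 -158.4 size 26.6 28.5 ang 82.6 z [61.8 73.1 76. ]
white px [376 250] 76 ctr 542.6 3.7 size 21.1 20.3 ang 88.6 z [26.7 29.9 32.2]
white px [264 269] 287 ctr 609.8 -221.7 size 36.9 38.5 ang 85.3 z [26.6 39.  48.1]
white px [332 275] 633 ctr 617.3 -86.0 size 50.3 52.9 ang 54.4 z [26.6 40.6 51.1]
white px [500 283] 790 ctr 614.1 241.3 size 58.9 60.1 ang 78.2 z [26.7 36.1 50.3]
tall px [560 247] 158 ctr 511.1 387.6 size 90.8 20.6 ang 13.0 z [30.1 31.1 33.1]
tall px [299 242] 132 ctr 542.6 -157.6 size 20.6 27.1 ang 3.4 z [31.5 44.2 55.9]
tall px [449 249] 190 ctr 539.6 150.1 size 29.3 29.7 ang 32.3 z [31.8 43.9 52.4]
tall px [576 295] 134 ctr 626.5 386.0 size 26.5 94.6 ang 89.2 z [30.4 33.1 35.3]
```

The dish is centred on its pad with its sides aligned (54.0° against 53.7°). Next, the cup.

```bash
python3 -m jog '{"translation":[[0,3,25],[0,0,30],[0,0,25],[0,0,16],[0,0,8],[0,0,0],[0,0,0],[0,0,0],[0,0,0],[0,0,0],[0,0,0]],"delta_rot":[[0,0,0],[0,0,0],[0,0,0],[0,0,0],[0,0,0],[0,0,0],[0,0,0],[0,0,0],[0,0,0],[0,0,0],[0,0,0]],"grip":[62,62,62,62,62,62,62,30,30,30,30]}'
```

```text
time: 11.13
tcp_pos: [0.6085, -0.2209, 0.0422]
eef_rot: [[0.0, 1.0, 0.004], [1.0, -0.0, -0.001], [-0.001, 0.004, -1.0]]
ft_force: [0.6, 0.2, 6.0]
opening: 0.0365
finger_force: 60.3
```

```bash
python3 -m jog '{"translation":[[0,0,-20],[0,0,-35],[0,0,-35],[34,-15,0],[34,-15,0],[35,-16,0],[34,-15,0],[34,-16,0],[35,-15,0],[34,-16,0],[34,-15,0],[35,-16,0]],"delta_rot":[[0,0,0],[0,0,0],[0,0,0],[0,0,0],[0,0,0],[0,0,0],[0,0,0],[0,0,0],[0,0,0],[0,0,0],[0,0,0],[0,0,0]],"grip":[30,30,30,30,30,30,30,30,30,30,30,30]}'
python3 -m jog '{"translation":[[0,0,20],[0,0,0],[0,0,0],[0,0,0]],"delta_rot":[[0,0,0],[0,0,0],[0,0,0],[0,0,0]],"grip":[30,30,30,30]}'
python3 -c "
from hand import *
inhand(.08)"
```

```text
time: 12.13
tcp_pos: [0.4669, 0.0899, 0.1302]
eef_rot: [[0.001, 1.0, 0.001], [1.0, -0.001, 0.0], [0.0, 0.001, -1.0]]
ft_force: [-0.3, 0.9, -0.3]
opening: 0.0362
finger_force: 60.2
time: 12.47
tcp_pos: [0.4684, 0.0881, 0.1103]
eef_rot: [[0.001, 1.0, 0.001], [1.0, -0.001, -0.0], [-0.0, 0.001, -1.0]]
ft_force: [0.9, 0.7, 0.1]
opening: 0.0364
finger_force: 60.2
hand all ((468.917236328125, 88.6955337524414), (35.75221252441406, 37.620994567871094), 1.4308297634124756) ztop 116.4
hand top ((468.91754150390625, 88.68234252929688), (35.75221252441406, 37.59459686279297), 1.4308297634124756) ztop 116.4
tcp [0.4684 0.0881 0.1103] [0.9 0.7 0.1] 0.0364
dark px [581  28] 2938 ctr 605.3 215.3 size 22.9 65.2 ang 79.8 z [21.3 22.7 24. ]
dark px [549 264] 13874 ctr 618.5 81.7 size 55.2 112.9 ang 78.1 z [21.7 22.7 23.7]
dark px [321 248] 3581 ctr 468.2 94.6 size 51.9 40.4 ang 2.0 z [21.7 22.7 23.7]
dark px [474 468] 182 ctr 584.8 -80.5 size 14.9 9.2 ang 54.1 z [20.9 22.5 23.4]
white px [595  16] 2257 ctr 608.4 221.2 size 14.9 45.2 ang 89.6 z [27.5 39.4 51.1]
white px [322 283] 637 ctr 468.1 100.8 size 35.6 13.2 ang 4.1 z [89.5 94.8 99.5]
white px [323 321] 2860 ctr 469.3 83.8 size 27.1 25.7 ang 41.4 z [92.9 94.  98.5]
white px [485 475] 87 ctr 589.9 -81.8 size 13.1 3.3 ang 58.3 z [26.6 29.5 33.9]
tall px [457 156] 2213 ctr 539.0 151.6 size 29.1 29.0 ang 12.0 z [32.4 48.9 52.4]
```

```bash
python3 -m jog '{"translation":[[0,0,20],[0,0,20],[0,0,12],[0,0,6],[0,0,3],[0,0,2],[0,0,0],[0,0,0],[0,0,0]],"delta_rot":[[0,0,0],[0,0,0],[0,0,0],[0,0,0],[0,0,0],[0,0,0],[0,0,0],[0,0,0],[0,0,0]],"grip":[30,30,30,30,30,30,30,30,30]}'
```

```text
time: 13.27
tcp_pos: [0.4685, 0.0887, 0.0475]
eef_rot: [[0.0, 1.0, 0.002], [1.0, -0.0, 0.0], [0.0, 0.002, -1.0]]
ft_force: [0.8, -0.4, -0.8]
opening: 0.0361
finger_force: 60.2
```

```bash
python3 -m jog '{"translation":[[0,0,2],[0,0,1],[0,0,0],[0,0,0]],"delta_rot":[[0,0,0],[0,0,0],[0,0,0],[0,0,0]],"grip":[30,30,30,30]}'
```

```text
time: 13.6
tcp_pos: [0.4686, 0.0888, 0.0451]
eef_rot: [[-0.0, 1.0, 0.001], [1.0, 0.0, 0.0], [0.0, 0.001, -1.0]]
ft_force: [-2.5, -0.1, 7.7]
opening: 0.0366
finger_force: 61.0
```

```bash
python3 -m jog '{"translation":[[0,0,0],[0,0,0],[0,0,0],[0,0,-10],[0,0,-30],[0,0,-30],[0,0,-30],[-37,-1,0],[-37,-1,0],[-37,-1,0],[-37,-1,0],[-37,-1,0]],"delta_rot":[[0,0,0],[0,0,0],[0,0,0],[0,0,0],[0,0,0],[0,0,0],[0,0,0],[0,0,0],[0,0,0],[0,0,0],[0,0,0],[0,0,0]],"grip":[52,52,52,52,62,66,66,66,66,66,66,66]}'
python3 -m jog '{"translation":[[-37,-1,0],[-37,-1,0],[-37,-1,0],[-36,-1,0],[0,0,0],[0,0,0],[0,0,0],[0,0,0],[0,0,0]],"delta_rot":[[0,0,0],[0,0,0],[0,0,0],[0,0,0],[0,0,6],[0,0,6],[0,0,6],[0,0,0],[0,0,0]],"grip":[66,66,66,66,66,66,66,66,66]}'
python3 -c "
from hand import *
c,p,d=grab('wrist');seg(c,p,d);cv2.imwrite('pics/w3.png',p[:,:,::-1]);print(arm.read_state()['tcp_pos'])"
```

```text
time: 14.6
tcp_pos: [0.4624, -0.0978, 0.1446]
eef_rot: [[-0.001, 1.0, 0.001], [1.0, 0.001, -0.0], [-0.0, 0.001, -1.0]]
ft_force: [0.4, -0.7, -0.5]
opening: 0.066
finger_force: 0.0
time: 15.35
tcp_pos: [0.4586, -0.2434, 0.144]
eef_rot: [[0.307, 0.952, 0.0], [0.952, -0.307, -0.0], [-0.0, 0.0, -1.0]]
ft_force: [-0.5, 0.7, 0.5]
opening: 0.0661
finger_force: 0.0
white px [413  71] 2850 ctr 535.5 -157.1 size 27.9 27.7 ang 3.6 z [68.4 74.6 75.9]
white px [323 242] 7801 ctr 459.7 -242.9 size 96.3 39.9 ang 72.1 z [29.4 41.6 50.2]
tall px [397  83] 549 ctr 528.0 -160.2 size 13.2 29.2 ang 20.8 z [31.9 45.2 49.9]
[ 0.45860496 -0.24323334  0.14398775]
```

View pics/w3.png

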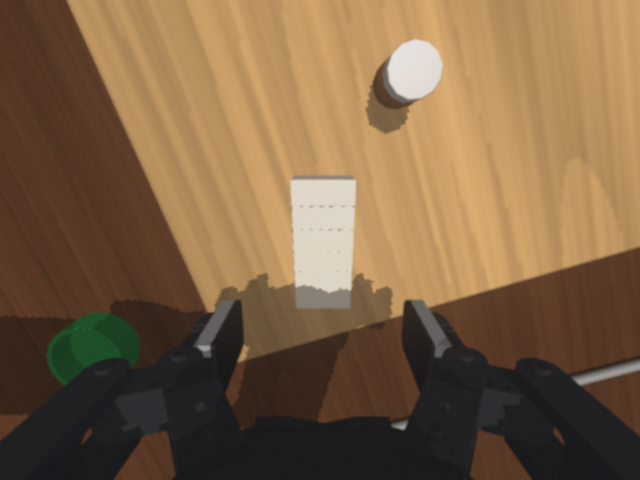

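The ramp at (323,242) is aligned with the jaws and clear of the jar at (413,71). I'll grip it low and slightly towards the tall end.

```bash
python3 -m jog '{"translation":[[5,1,25],[0,0,30],[0,0,25],[0,0,16],[0,0,9],[0,0,4],[0,0,0],[0,0,0]],"delta_rot":[[0,0,0],[0,0,0],[0,0,0],[0,0,0],[0,0,0],[0,0,0],[0,0,0],[0,0,0]],"grip":[66,66,66,66,66,66,66,66]}' 80
python3 -m jog '{"translation":[[0,0,1],[0,0,0],[0,0,0],[0,0,0],[0,0,0]],"delta_rot":[[0,0,0],[0,0,0],[0,0,0],[0,0,0],[0,0,0]],"grip":[30,30,30,30,30]}' 80
```

```text
time: 16.07
tcp_pos: [0.462, -0.2393, 0.0356]
eef_rot: [[0.308, 0.951, 0.001], [0.951, -0.308, -0.001], [-0.0, 0.002, -1.0]]
ft_force: [-0.5, -0.9, 0.9]
opening: 0.0658
finger_force: 0.0
time: 16.48
tcp_pos: [0.4622, -0.2395, 0.0353]
eef_rot: [[0.309, 0.951, 0.002], [0.951, -0.309, -0.001], [-0.001, 0.002, -1.0]]
ft_force: [-0.3, 0.1, 6.7]
opening: 0.0384
finger_force: 82.4
```

```bash
python3 -m jog '{"translation":[[0,0,-20],[0,0,-35],[0,0,-35],[39,6,0],[39,6,0],[40,6,0],[39,6,0],[39,6,0],[40,6,0],[39,6,0],[39,6,0],[40,5,0]],"delta_rot":[[0,0,0],[0,0,0],[0,0,0],[0,0,0],[0,0,0],[0,0,0],[0,0,0],[0,0,0],[0,0,0],[0,0,0],[0,0,0],[0,0,0]],"grip":[30,30,30,30,30,30,30,30,30,30,30,30]}'
python3 -m jog '{"translation":[[0,0,0],[0,0,0],[0,0,0],[0,0,0],[0,0,0],[0,0,0],[0,0,0],[0,0,0],[0,0,0],[0,0,0],[0,0,0],[0,0,0]],"delta_rot":[[0,0,7],[0,0,7],[0,0,7],[0,0,7],[0,0,7],[0,0,7],[0,0,7],[0,0,7],[0,0,7],[0,0,7],[0,0,7],[0,0,7]],"grip":[30,30,30,30,30,30,30,30,30,30,30,30]}'
python3 -m jog '{"translation":[[0,0,15],[0,0,0],[0,0,0],[0,0,0]],"delta_rot":[[0,0,0],[0,0,0],[0,0,0],[0,0,0]],"grip":[30,30,30,30]}'
python3 -c "
from hand import *
inhand(.08)
c,p,d=grab('wrist');cv2.imwrite('pics/w4.png',p[:,:,::-1])"
```

```text
time: 17.48
tcp_pos: [0.6212, 0.0832, 0.1235]
eef_rot: [[0.309, 0.951, -0.0], [0.951, -0.309, -0.0], [-0.0, -0.0, -1.0]]
ft_force: [0.6, -0.7, -1.5]
opening: 0.0382
finger_force: 81.6
time: 18.48
tcp_pos: [0.6204, 0.0814, 0.1233]
eef_rot: [[0.977, -0.214, -0.001], [-0.214, -0.977, -0.0], [-0.001, 0.0, -1.0]]
ft_force: [0.8, 0.0, -1.7]
opening: 0.0382
finger_force: 81.5
time: 18.82
tcp_pos: [0.6206, 0.0814, 0.1085]
eef_rot: [[0.978, -0.208, -0.001], [-0.208, -0.978, -0.0], [-0.001, 0.0, -1.0]]
ft_force: [0.9, -0.3, -1.5]
opening: 0.0381
finger_force: 81.6
hand all ((617.1915893554688, 84.03153228759766), (42.877052307128906, 96.35073852539062), 77.60391235351562) ztop 123.7
hand top ((647.0355834960938, 75.95553588867188), (39.84827423095703, 34.7911491394043), 77.14437866210938) ztop 123.7
tcp [0.6206 0.0814 0.1085] [ 0.9 -0.3 -1.5] 0.0381
dark px [567 206] 2845 ctr 618.0 -83.7 size 64.4 64.1 ang 54.6 z [21.4 22.6 23.8]
dark px [323 192] 3492 ctr 661.6 72.3 size 55.0 23.0 ang 77.9 z [21.7 22.8 23.8]
dark px [ 92 318] 2553 ctr 614.5 230.4 size 74.1 54.8 ang 17.4 z [21.7 22.8 23.8]
white px [590 216] 7326 ctr 617.7 -84.4 size 49.6 48.3 ang 54.0 z [26.4 36.5 51.1]
white px [323 214] 312 ctr 663.6 72.3 size 39.1 0.6 ang 77.9 z [93.7 96.7 99.5]
white px [ 66 332] 9655 ctr 612.7 242.8 size 59.1 60.5 ang 33.3 z [28.2 38.3 51.1]
tall px [263 405] 60 ctr 539.8 137.8 size 8.2 2.5 ang 3.2 z [36.6 43.4 51.4]
```

View pics/w4.png

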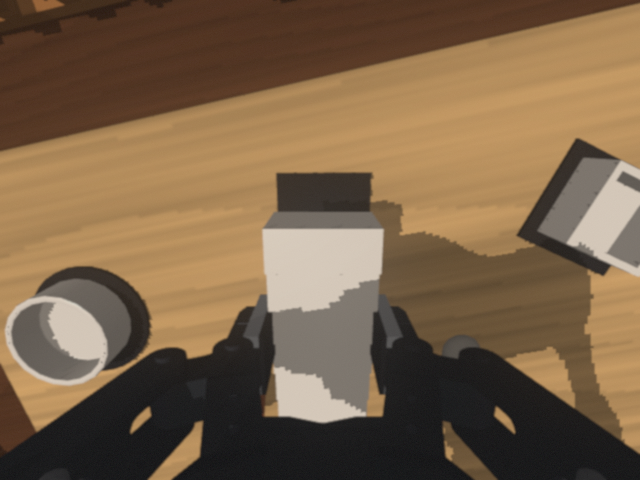

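The ramp is lined up over its pad, with the pad's far edge at (323,175) and the ramp face at (323,220); it needs about +1.5 mm along tool x. Lowering.

```bash
python3 -m jog '{"translation":[[2,0,20],[0,0,20],[0,0,15],[0,0,7],[0,0,4],[0,0,2],[0,0,0],[0,0,0],[0,0,0]],"delta_rot":[[0,0,0],[0,0,0],[0,0,0],[0,0,0],[0,0,0],[0,0,0],[0,0,0],[0,0,0],[0,0,0]],"grip":[30,30,30,30,30,30,30,30,30]}'
```

```text
time: 19.67
tcp_pos: [0.624, 0.0811, 0.0419]
eef_rot: [[0.978, -0.208, 0.002], [-0.208, -0.978, 0.0], [0.002, -0.001, -1.0]]
ft_force: [0.5, -0.5, -2.5]
opening: 0.0381
finger_force: 81.6
```

```bash
python3 -m jog '{"translation":[[-1,0,2],[0,0,1],[0,0,1],[0,0,0],[0,0,0]],"delta_rot":[[0,0,0],[0,0,0],[0,0,0],[0,0,0],[0,0,0]],"grip":[30,30,30,30,30]}'
```

```text
time: 20.08
tcp_pos: [0.6222, 0.0813, 0.0383]
eef_rot: [[0.978, -0.208, 0.0], [-0.208, -0.978, -0.0], [0.0, -0.0, -1.0]]
ft_force: [-2.1, 0.1, 6.1]
opening: 0.038
finger_force: 82.5
```

Contact (6 N). Releasing and rising, then one final look.

```bash
python3 -m jog '{"translation":[[0,0,0],[0,0,0],[0,0,0],[0,0,0],[0,0,-10],[0,0,-30],[0,0,-35],[0,0,-35],[0,0,-35],[-30,0,-30],[0,0,0],[0,0,0]],"delta_rot":[[0,0,0],[0,0,0],[0,0,0],[0,0,0],[0,0,0],[0,0,0],[0,0,0],[0,0,0],[0,0,0],[0,0,0],[0,0,0],[0,0,0]],"grip":[56,56,56,56,56,56,56,56,56,56,56,56]}'
python3 -c "
from hand import *
for n in ['wrist','side','scene']:
    c,p,d=grab(n);print(n);seg(c,p,d)
    if n=='side': cv2.imwrite('pics/s5.png',p[:,:,::-1])"
```

```text
time: 21.08
tcp_pos: [0.5941, 0.0877, 0.2147]
eef_rot: [[0.978, -0.207, 0.006], [-0.207, -0.978, 0.0], [0.006, -0.002, -1.0]]
ft_force: [0.7, 0.3, -0.4]
opening: 0.056
finger_force: 0.0
wrist
dark px [495 156] 1273 ctr 617.6 -83.4 size 63.3 62.6 ang 53.5 z [21.4 22.7 23.8]
dark px [325 194] 1670 ctr 618.0 81.4 size 54.5 110.1 ang 78.2 z [21.5 22.8 23.9]
dark px [161 239] 1224 ctr 613.1 229.0 size 73.6 51.3 ang 10.6 z [21.7 22.8 24. ]
dark px [593 231] 140 ctr 540.3 -146.1 size 8.3 24.3 ang 66.4 z [25.  28.6 31.3]
dark px [ 21 266] 991 ctr 614.8 382.5 size 60.0 4.0 ang 14.4 z [12.8 21.3 30.7]
dark px [ 43 347] 767 ctr 528.7 385.7 size 103.4 4.5 ang 14.4 z [21.7 26.4 29.6]
dark px [349 338] 592 ctr 475.6 87.1 size 51.4 40.1 ang 83.0 z [21.7 22.7 23.9]
white px [525 158] 4405 ctr 617.4 -84.6 size 49.3 48.4 ang 53.9 z [26.3 38.9 51.4]
white px [324 196] 5374 ctr 618.4 82.4 size 40.1 96.3 ang 77.9 z [32.5 44.6 53.3]
white px [144 244] 4456 ctr 612.3 243.4 size 59.2 59.6 ang 54.3 z [28.  33.3 51.1]
white px [627 244] 730 ctr 538.4 -148.1 size 12.8 27.6 ang 75.5 z [60.8 70.4 75.1]
white px 
[... 1415 characters left out ...]
9 87.2 size 36.9 38.8 ang 53.8 z [27.6 39.6 50.6]
white px [299 232] 167 ctr 537.5 -158.3 size 26.1 28.9 ang 81.1 z [62.3 73.3 76.3]
white px [376 250] 74 ctr 542.3 2.5 size 18.7 20.3 ang 33.3 z [26.6 30.6 32.9]
white px [332 275] 639 ctr 618.0 -86.5 size 51.1 51.8 ang 54.8 z [26.6 40.7 51.2]
white px [416 284] 865 ctr 619.4 81.8 size 41.8 101.4 ang 77.9 z [30.2 42.3 52.7]
white px [499 283] 800 ctr 614.5 241.5 size 59.4 60.2 ang 38.0 z [26.8 35.9 50.3]
tall px [570 273] 318 ctr 570.0 387.4 size 210.4 27.7 ang 1.5 z [30.2 31.8 34.9]
tall px [299 242] 133 ctr 543.1 -157.6 size 20.0 27.2 ang 3.6 z [30.7 43.8 56.4]
tall px [449 249] 187 ctr 540.5 149.5 size 28.0 30.2 ang 43.8 z [32.5 44.4 51.6]
```

View pics/s5.png

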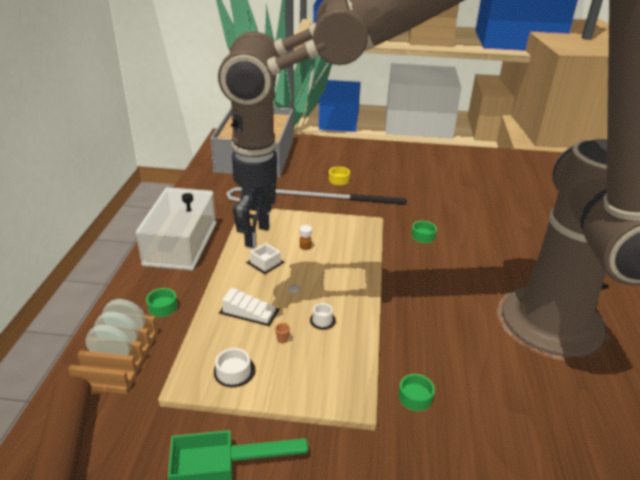

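All four pieces sit on their own pads: bowl (233,366), cup (322,315), dish (265,257), ramp (249,306). Centres are within about 2 mm and the tops 3 mm higher than before. The jar and pot haven't moved and the arm is clear.

```bash
python3 -c "
from plant import arm
print(arm.hand_in())"
```

```text
the job is handed in; nothing more can be done
None
```

The job is handed in (no verdict shown): at the last look the bowl, cup, dish and ramp each stood upright on their own pads, within about 2 mm of centre and lined up, with the jar and pot where they started.

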